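# Clamp a caramel rule in the screw-down bar holder

### The job

Slide the loose aluminium caramel rule lengthwise into the green bar holder until its end gently meets the stop, leave it lying there, and then screw the black knob down (clockwise from above) until the steel foot presses the rule firmly to the table, so that it can be scraped clean. Make it snug, not overtight, let go, and leave the other things where they are.

Things in the scene. Friction and masses are not known exactly. Their poses are not given: they have to be found in the camera images.
- bar_center (a point): centre of the loose caramel rule: a plain square aluminium bar 13 x 310 x 13 mm (x, y, z; about 150 g) lying flat on the table, long axis = its y; both ends are alike. The point is half-way along and 6.5 mm above its underside.
- holder: green cast bar holder screwed to the table; origin on the table straight under the spindle, z up; its y runs along the channel towards the open mouth, x across. A bridge over the channel (x -37..37, y -15..15, z 36..52 mm) carries the spindle in a brass nut that reaches up to z = 59 mm; side feet reach to x = +-58 mm. More than 25 N between rule and holder is rough.
- mouth (a point): middle of the channel's flared mouth, at y = +60 mm in the holder's frame (same axes), 6.5 mm above the table. The channel lies between two fences 10 mm high, 17 mm apart from y = -40 to +37 mm, then flaring to about 41 mm apart at y = 66 mm. It has no floor: the rule slides on the table.
- stop_face (a point): centre of the face of the end stop (a wall 41 mm wide, 16 mm high), at y = -40 mm in the holder's frame (same axes), 6.5 mm above the table. A rule that is home touches it with its end, so that the rule's centre is at x = 0, y = +115 mm.
- knob_center (a point): centre of the black ribbed round knob (diameter 40, height 24 mm), on its vertical axis; bare 10 mm spindle below. Clockwise from above lowers knob, spindle and foot together by 16 mm a turn; it starts raised, 2 to 3.5 rad before the foot bears, and clamps when this point is roughly 85 to 93 mm above the table. The thread drags with 0.08 Nm either way. The grasp must follow it down.
- foot: steel disc foot of the spindle, diameter 22, 7 mm thick, on a stiff buffer; origin at its underside's centre. Snug is 10 to 45 N on the rule (aim for 20); over 60 N at any time is overtight. Once it bears, each 0.1 rad adds 6 to 8 N, and each 10 N adds 0.025 Nm of unscrewing moment; let go, the thread holds up to about 30 N. Poses are too coarse to set it by height: feel the torque.
- bench_scraper: bystander: bench scraper with wooden grip, 124 x 154 x 24 mm, origin under its centre
- sample_cup_4: bystander: empty small steel cup, 66 mm diameter, 33 mm high, origin under its centre
- marker_red: bystander: red and white marker, 14 x 127 x 15 mm, origin under its centre

How it is judged:
On the way, in this order (a step that is already met when the one before it is completed fails the run):
1. the rule lies in the channel, home against the stop, while the foot is still clear of it (y of bar_center in the frame of holder below 0.119 m and x of bar_center in the frame of holder between -0.006 and 0.006 m and angle between the y axis of bar_center and the y axis of holder, either way round below 0.07 rad and height (world z) of bar_center below 0.01 m and contact force between foot and bar below 0.5 N), for 0.2 s.
2. the foot presses the rule with at least 10 N (contact force between foot and bar above 10 N), for 0.2 s.
At the end, for the whole second after the job is handed in: The rule lies flat in the channel with its end within 4 mm of the stop, its centre within 6 mm of the channel's centre line and within 0.07 rad of its direction, at rest, and the foot presses it with 10 to 45 N (y of bar_center in the frame of holder between 0.111 and 0.119 m and x of bar_center in the frame of holder between -0.006 and 0.006 m and angle between the y axis of bar_center and the y axis of holder, either way round below 0.07 rad and height (world z) of bar_center below 0.01 m and contact force between foot and bar between 10 and 45 N and linear speed of bar below 0.01 m/s); the robot touches nothing.
It fails at once if the clamp is overtightened: the foot presses the rule with more than 60 N (contact force between foot and bar above 60 N).
It fails at once if the rule is rammed into the holder with more than 25 N (contact force between bar and holder above 25 N and contact force between foot and bar below 0.5 N).
It fails at once if a bystander is moved by more than 30 mm (distance of any of bench_scraper, sample_cup_4, marker_red from where it was at the start of the episode above 0.03 m).
It also fails if it takes over 72 s, if anything falls off the work surface, if the arm or the gripper's body presses on something with over 40 N, if the wrist force passes 120 N, or if a joint passes its speed limit or range.

### The arm

A 7-joint arm with a two-finger parallel gripper is mounted at the origin on a cart in front of the work surface, level with it; the furniture and walls round the work are solid. World frame = base frame: x ahead of the robot, y to its left, z up, the work surface at z = 0. Lengths are in m, angles in rad, forces in N, time in s.
With the tool pointing down it reaches from about 0.425 to 0.95 m from the base axis. Payload 16.7 kg.
Tool frame: the origin (TCP) lies at the very end of the fingers, on their centre line; the grasp point (between the pads) lies 19 mm behind it; z points along the fingers, y is the direction in which the jaws open and shut (so a half turn about z gives the same grasp; the last joint's range is limited). The gripper opens to 94 mm and grips with 3 to 60 N. Pads are 16 mm wide; open, the fingers measure 119 mm over their backs; the gripper's body (75 mm by 177 mm) begins 78 mm behind the grasp point.
Start: joints at [0.96, 0.426, 0.074, 1.606, -0.034, 1.111, -0.067], TCP at [0.301, -0.604, 0.205] pointing down, gripper open.
Joint ranges: [-2.85, 2.85], [-0.5, 2.14], [-1.23, 1.37], [0.21, 2.46], [-1.02, 4.16], [0.16, 2.05], [-2.73, 2.73]. Speed limits (rad/s): [1.89, 1.89, 2.39, 2.39, 3.01, 3.01, 3.01].

### API

Orientations are given as a unit quaternion [x, y, z, w].
In Python, from station import monitor, snapshot, calibration, order gives the robot as it stands. The module is installed in compiled form; this text tells all that it offers.
- The arm moves only by the shell command python3 -m creep 'ROWS' [OPENING] [FORCE]. ROWS is JSON, a list of rows, each a list of 4 numbers: the shift along the tool's x, y, z scaled (see below), then the turn about the tool's z scaled (see below). In form: [[tx, ty, tz, spin], ...]. A call has exactly 5 rows; each row shifts and turns the commanded pose from where the row before left it, along the tool's axes as they then stand; what a row does not reach is not made up. The controller multiplies each number of a shift by 0.03 m and each number of a turn by 0.15 rad. A row lasts 1/10 s, in which the tool goes at most 50 mm and 8.59 degrees, less where a joint would pass 70% of its speed; a pose out of reach is approached as far as the arm can. A call with a number of a shift or a turn outside -1 to 1 is refused whole. A call with a gripper value outside its range is refused whole. OPENING is the opening in per cent of the stroke, from 0 (shut) to 100 (fully open), set as the call begins (- or left out, the last holds). The fingers move at their own pace and stop on an object; FORCE is the grip in N (left out, the last holds). Time passes only in rows, so rows that do not move let the fingers close, or fill a call up. It gives the time, the measured TCP pose, the force and the opening at its end, in the units of the state.
- monitor.state(): the state, without advancing time (a new reading comes with each control period).
- snapshot(name): name is "scene" or "top" or "wrist"; returns the picture (400x640x3 uint8, red, green, blue); there is no depth.
- calibration(name): a dict with "mtx" (3x3 intrinsics, pixels), "R" (3x3) and "t" (3): a world point X has camera coordinates R X + t. Camera axes: x right, y down, z forward; pixel columns grow to the right and rows downward; lengths in m; the calibration is good to about 2 mm. A picture is of the moment at which its call begins: read the wrist's pose just before it. calibration takes no time and is no camera call; for the wrist camera it gives the pose at the moment of the call.
- order.close_job(): hands the job in, once; it reports no verdict.
The state is a dict: "clock": time; "joint_pos": joint angles; "joint_vel": joint speeds; "joint_efforts": joint torques, N m; "ee_pos": TCP position; "orientation": TCP orientation; "force": force on the tool from outside, world axes, zero at the start; "moment": the same for the moment, N m; "gripper_width": finger opening in m.
Only numpy, scipy, OpenCV 4.12 (cv2) and the standard library are available. Lean on these libraries where they do the work, as an engineer would, in place of code of your own. Each camera call takes 0.05 s, during which the arm holds its last target.

## Working session

There is one attempt and no reset: what is moved stays moved. The work goes in short steps, Python scripts to look and compute and a shell command to move; the robot and the scene stay as the last step left them, time stands still between calls to the robot, and variables do not carry over. Pictures are saved under pics/ and viewed, and the job is handed in when it is done.

```bash
mkdir -p pics; python3 - <<'E'
from station import monitor, snapshot, calibration
import cv2
s=monitor.state(); print(s)
for n in ["scene","top","wrist"]:
    c=calibration(n); print(n,c["mtx"],c["R"],c["t"])
    cv2.imwrite(f"pics/{n}0.png",snapshot(n)[:,:,::-1])
E
```

```text
{'clock': 0.0, 'joint_pos': array([ 0.95952481,  0.42673487,  0.07388276,  1.60661246, -0.03411201,
        1.1108336 , -0.06706931]), 'joint_vel': array([ 2.51337818e-04, -9.87992203e-04, -1.26300502e-03,  5.27945136e-04,
        1.72823669e-03,  7.11961558e-04,  1.72691501e-05]), 'joint_efforts': array([-1.04287362e-04, -9.35825229e+01,  3.66680749e+00, -4.54205239e+01,
       -4.87912190e-02,  1.99519296e-02,  1.29927780e-04]), 'ee_pos': array([ 0.30048869, -0.60391735,  0.20477227]), 'orientation': array([ 9.73467927e-01,  2.28822539e-01, -2.00450839e-04, -6.32907765e-04]), 'force': array([-0.5412964 ,  0.37456585, -0.15230143]), 'moment': array([-0.04180665,  0.00618298,  0.00439009]), 'gripper_width': 0.09390237805354804}
scene [[438.7089311    0.         315.67998597]
 [  0.         438.7089311  201.52662994]
 [  0.           0.           1.        ]] [[-0.71845599 -0.695568    0.00247946]
 [-0.55392491  0.56998881 -0.60686073]
 [ 0.42069964 -0.43737616 -0.79480432]] [0.39861721 0.36707182 1.18176259]
top [[422.80921031   0.         309.87376187]
 [  0.         422.80921031 200.81104902]
 [  0.           0.           1.        ]] [[-0.00989846 -0.99994338 -0.00390714]
 [-0.99433822  0.01025624 -0.10576536]
 [ 0.10579944  0.0028381  -0.99438344]] [-0.01062523  0.55781453  1.35968384]
wrist [[347.93327909   0.         315.647724  ]
 [  0.         347.93327909 192.16714379]
 [  0.           0.           1.        ]] [[ 4.44277554e-01 -8.95889197e-01 -3.59885056e-05]
 [-8.65346870e-01 -4.29141805e-01  2.58866963e-01]
 [-2.31931560e-01 -1.14977639e-01 -9.65912985e-01]] [-0.6740267  -0.02566234  0.39000899]
```

View pics/scene0.png

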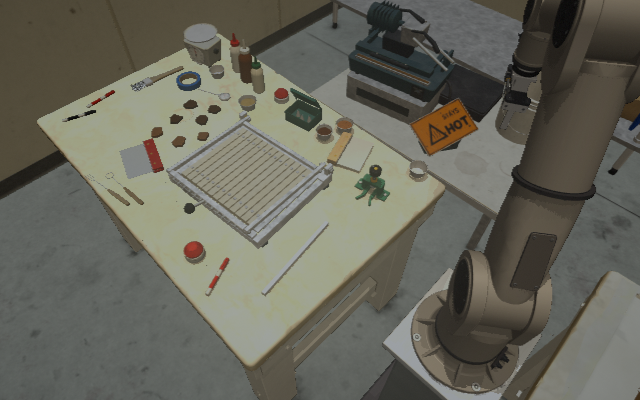

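View pics/top0.png

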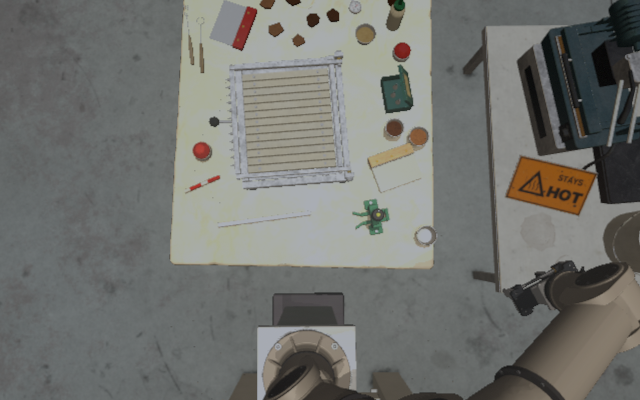

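View pics/wrist0.png

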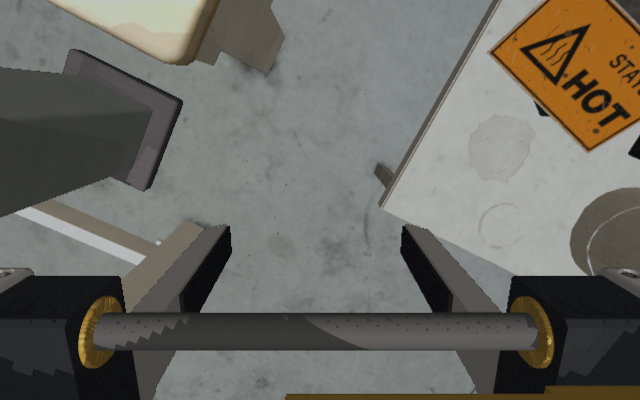

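The scene shows the rule at about (295,258) and the holder with its knob at about (374,185). In the top view the rule runs from (218,226) to (311,215). The holder is at (374,216) with its mouth towards the left, the cup is at (426,236) and the scraper at (393,165). Next I'll zoom in and measure.

```bash
cat > h.py <<'E'
import numpy as np, cv2
from station import monitor, snapshot, calibration
def ray(c,uv,z):
    K,R,t=map(np.asarray,(c["mtx"],c["R"],c["t"]))
    d=R.T@np.linalg.solve(K,[uv[0],uv[1],1.]); o=-R.T@t
    return o+d*(z-o[2])/d[2]
def rayod(c,uv):
    K,R,t=map(np.asarray,(c["mtx"],c["R"],c["t"]))
    d=R.T@np.linalg.solve(K,[uv[0],uv[1],1.]); return -R.T@t, d/np.linalg.norm(d)
def tri(rs):
    A=sum(np.eye(3)-np.outer(d,d) for o,d in rs); b=sum((np.eye(3)-np.outer(d,d))@o for o,d in rs)
    return np.linalg.solve(A,b)
def proj(c,X):
    p=np.asarray(c["R"])@np.asarray(X)+c["t"]; p=c["mtx"]@p; return p[:2]/p[2]
E
python3 - <<'E'
from h import *
t=cv2.imread("pics/top0.png"); s=cv2.imread("pics/scene0.png")
a=cv2.resize(t[190:250,340:440],None,fx=8,fy=8,interpolation=cv2.INTER_CUBIC)
cv2.imwrite("pics/top_h.png",a[:480])
cv2.imwrite("pics/scene_h.png",cv2.resize(s[150:215,340:440],None,fx=8,fy=8,interpolation=cv2.INTER_CUBIC))
cv2.imwrite("pics/top_b.png",cv2.resize(t[195:245,205:325],None,fx=6,fy=6,interpolation=cv2.INTER_CUBIC))
hsv=cv2.cvtColor(t,cv2.COLOR_BGR2HSV)
print(hsv[221,255:265],hsv[230,255:258], hsv[219:225,260])
E
```

```text
[[114   8 168]
 [110   5 161]
 [110   5 157]
 [ 30   3 151]
 [ 20   5 141]
 [ 15   7 142]
 [ 20  11 145]
 [ 19  19 150]
 [ 36   8 160]
 [ 60   5 166]] [[ 47  10 173]
 [ 60   6 173]
 [ 75   6 173]] [[111  14 180]
 [109  16 180]
 [ 15   7 142]
 [ 42   8 160]
 [ 68   6 173]
 [ 75   6 173]]
```

View pics/top_h.png

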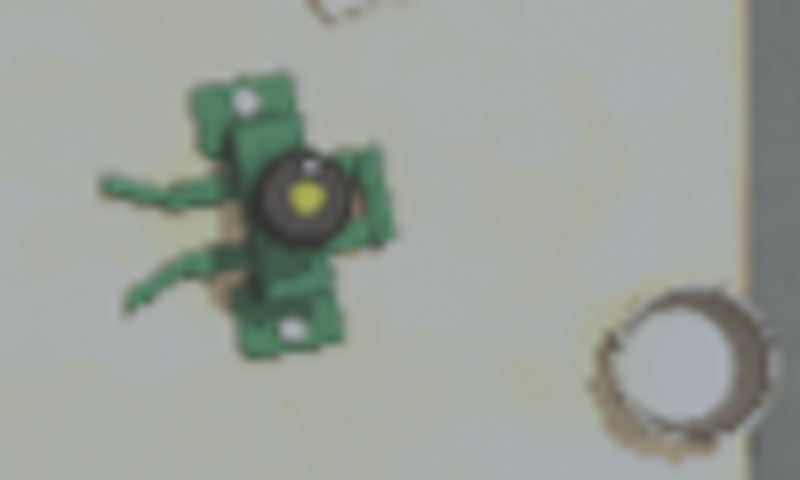

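View pics/scene_h.png

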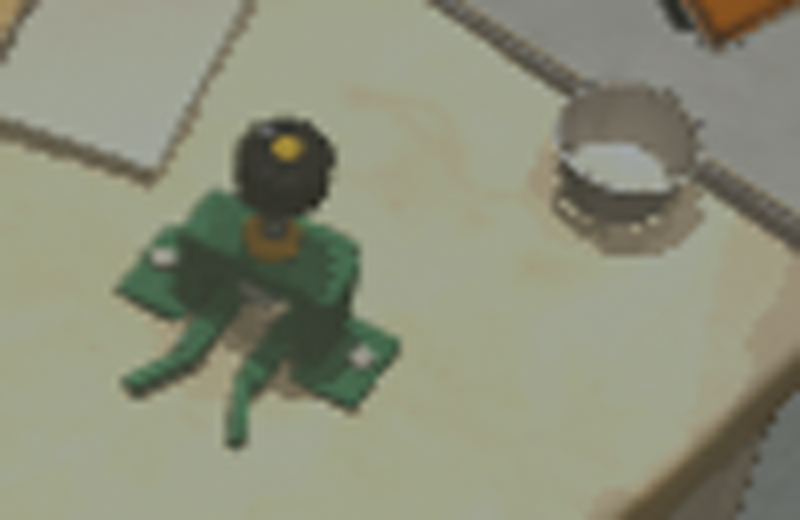

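View pics/top_b.png

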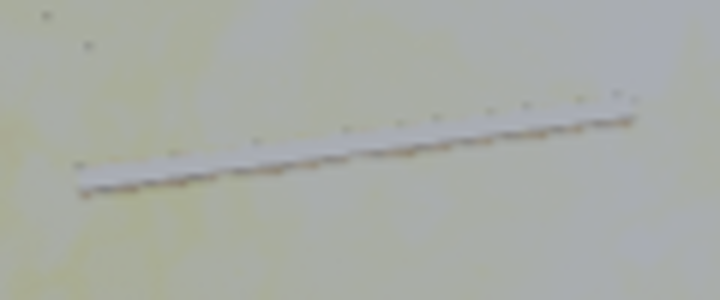

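```bash
python3 - <<'E'
from h import *
ct,cs=calibration("top"),calibration("scene")
f=lambda p,o,k:np.array([(p[0]+.5)/k-.5+o[0],(p[1]+.5)/k-.5+o[1]])
T=lambda p:f(p,(340,190),8); S=lambda p:f(p,(340,150),8)
for n,a,b in [("knobtop",(307,195),(288,147)),("screw1",(245,101),(163,257)),("screw2",(292,328),(362,356)),("tipL_far",(103,185),(130,385)),("tip_near",(128,305),(237,440))]:
    X=tri([rayod(ct,T(a)),rayod(cs,S(b))]); print(n,X.round(4),proj(ct,X)-T(a),proj(cs,X)-S(b))
for z in (0.006,0.01,0.014):
    a,b=ray(ct,T((245,101)),z),ray(ct,T((292,328)),z); print(z,a,b,(a+b)/2,np.linalg.norm(a-b),np.degrees(np.arctan2(*(b-a)[[1,0]])))
a,b=ray(ct,f((80,178),(205,195),6),.013),ray(ct,f((633,110),(205,195),6),.013)
print("bar",a,b,np.linalg.norm(a-b),np.degrees(np.arctan2(*(a-b)[[1,0]])),(a+b)/2)
# scene bar
print("cup",ray(ct,T((690,360)),.033))
E
```

```text
knobtop [ 0.5065 -0.2262  0.1077] [-0.0174534  -0.02429459] [0.02862521 0.00321114]
screw1 [ 0.5535 -0.2171  0.0077] [-0.04974659 -0.06840321] [0.08169106 0.01049726]
screw2 [ 0.4588 -0.2344  0.0072] [-0.02173446 -0.03079242] [0.0370387  0.00403466]
tipL_far [ 0.5197 -0.1574  0.0037] [-0.11298509 -0.15612104] [0.19081821 0.02530849]
tip_near [ 0.4695 -0.1669  0.0029] [-0.09476366 -0.13337206] [0.16352711 0.02011332]
0.006 [ 0.55348715 -0.21751281  0.006     ] [ 0.45874674 -0.23461448  0.006     ] [ 0.50611695 -0.22606365  0.006     ] 0.09627155563805895 -169.7676741320976
0.01 [ 0.55308063 -0.21695108  0.01      ] [ 0.45860995 -0.23400407  0.01      ] [ 0.50584529 -0.22547757  0.01      ] 0.09599747350804917 -169.76767413209757
0.014 [ 0.55267411 -0.21638935  0.014     ] [ 0.45847315 -0.23339365  0.014     ] [ 0.50557363 -0.2248915   0.014     ] 0.0957233913780395 -169.7676741320976
bar [0.48459827 0.28877977 0.013     ] [ 0.51907858 -0.01650977  0.013     ] 0.3072305311042135 96.44385044357823 [0.50183842 0.136135   0.013     ]
cup [ 0.44324358 -0.39155962  0.033     ]
```

The holder origin is about (0.506,-0.226) with its y axis heading about 100.2°. The fence-tip midpoint lies 65 mm out, against the 66 mm specified, and the screw heights are plausible. The knob top at z=0.108 puts its centre at 0.096. The rule measures 307 mm against 310, heading 96.4°, centre (0.502,0.136). Next is a small planner that prints the rows for me to type.

```bash
cat > plan.py <<'E'
import sys,numpy as np
from h import *
from scipy.spatial.transform import Rotation as Ro
def st():
    s=monitor.state(); R=Ro.from_quat(s["orientation"]).as_matrix()
    return s,R,np.degrees(np.arctan2(R[1,0],R[0,0]))
def show():
    s,R,h=st(); print("t%.2f"%s["clock"],"p",s["ee_pos"].round(4),"head%.2f"%h,"tilt%.4f"%np.arccos(-R[2,2]),"F",s["force"].round(2),"M",s["moment"].round(3),"w%.4f"%s["gripper_width"],"q",s["joint_pos"].round(2))
def plan(target,head,n,p0=None,h0=None):
    s,R,h=st(); p=np.array(s["ee_pos"]) if p0 is None else np.array(p0,float); h=h if h0 is None else h0
    for i in range(n):
        k=n-i; d=(np.array(target)-p)/k; a=np.radians(h)
        r=[d[0]*np.cos(a)+d[1]*np.sin(a), d[0]*np.sin(a)-d[1]*np.cos(a), -d[2]]
        dh=((head-h+180)%360-180)/k
        print([float(round(x/.03,2)) for x in r]+[float(round(-np.radians(dh)/.15,2))])
        p=p+d; h=h+dh
if __name__=="__main__":
    a=sys.argv[1:]
    show()
    if a: plan(eval(a[0]),float(a[1]),int(a[2]))
E
python3 plan.py '(0.4985,0.166,0.12)' 96.44 30
```

```text
t0.15 p [ 0.3006 -0.604   0.205 ] head26.46 tilt0.0010 F [ 0.07  0.1  -0.47] M [-0.033  0.029  0.015] w0.0940 q [ 0.96  0.43  0.07  1.61 -0.03  1.11 -0.07]
[0.58, -0.67, 0.09, -0.27]
[0.6, -0.64, 0.09, -0.27]
[0.63, -0.62, 0.09, -0.27]
[0.66, -0.59, 0.09, -0.27]
[0.68, -0.57, 0.09, -0.27]
[0.7, -0.54, 0.09, -0.27]
[0.72, -0.51, 0.09, -0.27]
[0.74, -0.48, 0.09, -0.27]
[0.76, -0.45, 0.09, -0.27]
[0.78, -0.42, 0.09, -0.27]
[0.8, -0.38, 0.09, -0.27]
[0.81, -0.35, 0.09, -0.27]
[0.82, -0.32, 0.09, -0.27]
[0.84, -0.28, 0.09, -0.27]
[0.85, -0.25, 0.09, -0.27]
[0.86, -0.22, 0.09, -0.27]
[0.86, -0.18, 0.09, -0.27]
[0.87, -0.15, 0.09, -0.27]
[0.88, -0.11, 0.09, -0.27]
[0.88, -0.07, 0.09, -0.27]
[0.88, -0.04, 0.09, -0.27]
[0.88, -0.0, 0.09, -0.27]
[0.88, 0.03, 0.09, -0.27]
[0.88, 0.07, 0.09, -0.27]
[0.88, 0.11, 0.09, -0.27]
[0.87, 0.14, 0.09, -0.27]
[0.87, 0.18, 0.09, -0.27]
[0.86, 0.21, 0.09, -0.27]
[0.85, 0.25, 0.09, -0.27]
[0.84, 0.28, 0.09, -0.27]
```

```bash
python3 -m creep '[[0.58,-0.67,0,-0.27],[0.6,-0.64,0,-0.27],[0.63,-0.62,0,-0.27],[0.66,-0.59,0,-0.27],[0.68,-0.57,0,-0.27]]' 100 8; python3 plan.py | cut -c1-400
```

```text
clock: 0.65
ee_pos: [0.3339, -0.4747, 0.2053]
orientation: [0.945, 0.327, -0.0, -0.0]
force: [0.6, -0.1, -0.2]
gripper_width: 0.0937
t0.65 p [ 0.3339 -0.4747  0.2053] head38.16 tilt0.0003 F [ 0.61 -0.1  -0.16] M [-0.031 -0.048 -0.025] w0.0937 q [ 0.85  0.27 -0.01  1.82  0.    1.05 -0.06]
```

```bash
python3 -m creep '[[0.7,-0.54,0,-0.27],[0.72,-0.51,0,-0.27],[0.74,-0.48,0,-0.27],[0.76,-0.45,0,-0.27],[0.78,-0.42,0,-0.27]]' >/dev/null; python3 plan.py
```

```text
t1.15 p [ 0.3669 -0.3459  0.2054] head49.79 tilt0.0002 F [ 0.49 -0.41  0.26] M [-0.053 -0.055  0.035] w0.0939 q [ 0.73  0.15 -0.11  1.98  0.02  1.01 -0.09]
```

```bash
python3 -m creep '[[0.8,-0.38,0,-0.27],[0.81,-0.35,0,-0.27],[0.82,-0.32,0,-0.27],[0.84,-0.28,0,-0.27],[0.85,-0.25,0,-0.27]]' >/dev/null;  python3 plan.py '(0.4985,0.166,0.12)' 96.44 15
```

```text
t1.65 p [ 0.4008 -0.2171  0.2056] head61.46 tilt0.0001 F [0.13 1.43 0.17] M [ 0.016 -0.055  0.001] w0.0939 q [ 0.59  0.08 -0.24  2.06  0.02  1.   -0.17]
[0.85, -0.22, 0.19, -0.27]
[0.86, -0.18, 0.19, -0.27]
[0.87, -0.15, 0.19, -0.27]
[0.87, -0.11, 0.19, -0.27]
[0.88, -0.08, 0.19, -0.27]
[0.88, -0.04, 0.19, -0.27]
[0.88, -0.0, 0.19, -0.27]
[0.88, 0.03, 0.19, -0.27]
[0.88, 0.07, 0.19, -0.27]
[0.87, 0.1, 0.19, -0.27]
[0.87, 0.14, 0.19, -0.27]
[0.86, 0.17, 0.19, -0.27]
[0.85, 0.21, 0.19, -0.27]
[0.84, 0.24, 0.19, -0.27]
[0.83, 0.28, 0.19, -0.27]
```

```bash
python3 -m creep '[[0.85,-0.22,0,-0.27],[0.86,-0.18,0,-0.27],[0.87,-0.15,0,-0.27],[0.87,-0.11,0.2,-0.27],[0.88,-0.08,0.2,-0.27]]' >/dev/null;  python3 plan.py
```

```text
t2.15 p [ 0.4334 -0.0892  0.1935] head73.06 tilt0.0006 F [0.26 0.27 0.7 ] M [-0.075 -0.134  0.035] w0.0941 q [ 0.43  0.08 -0.39  2.1   0.03  0.97 -0.27]
```

```bash
python3 -m creep '[[0.88,-0.04,0.2,-0.27],[0.88,0,0.2,-0.27],[0.88,0.03,0.2,-0.27],[0.88,0.07,0.2,-0.27],[0.87,0.1,0.2,-0.27]]' >/dev/null;  python3 plan.py  '(0.4985,0.166,0.12)' 96.44 5; python3 - <<'E'
from h import *
cv2.imwrite("pics/w1.png",snapshot("wrist")[:,:,::-1])
E
```

```text
t2.65 p [0.4663 0.0387 0.1633] head84.66 tilt0.0003 F [ 0.38 -0.1   0.71] M [-0.    -0.083  0.043] w0.0942 q [ 0.25  0.17 -0.52  2.07  0.11  0.92 -0.41]
[0.87, 0.13, 0.29, -0.27]
[0.86, 0.17, 0.29, -0.27]
[0.85, 0.21, 0.29, -0.27]
[0.84, 0.24, 0.29, -0.27]
[0.83, 0.27, 0.29, -0.27]
```

View pics/w1.png

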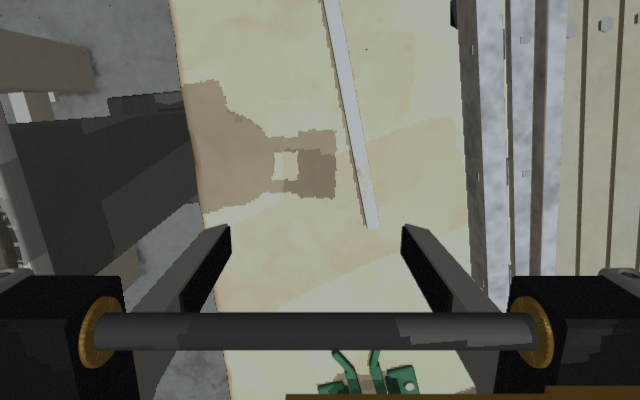

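The wrist view shows the rule from (331,0) to its near end at (372,229), and the holder mouth at the bottom, about (357,352).

```bash
python3 - <<'E'
from h import *
im=cv2.imread("pics/w1.png"); c=calibration("wrist")
hsv=cv2.cvtColor(im,cv2.COLOR_BGR2HSV)
for r in (20,120,200): print(r,[tuple(int(v) for v in im[r,x]) for x in range(320+int(r*.17),360+int(r*.17),3)])
g=cv2.inRange(hsv,(50,80,30),(90,255,255)); g[:335]=0
cv2.imwrite("pics/w1c.png",cv2.resize(im[330:400,300:440],None,fx=5,fy=5))
for r,(a,b) in {10:(325,341),225:(365,379)}.items():
    print(ray(c,((a+b)/2,r),.013))
print("end",ray(c,(372.5,229),.013))
E
```

```text
20 [(105, 121, 129), (78, 86, 91), (182, 175, 170), (182, 176, 170), (183, 176, 171), (182, 176, 171), (182, 176, 170), (147, 170, 170), (148, 172, 171), (149, 173, 171), (150, 173, 171), (150, 174, 170), (152, 175, 170), (152, 176, 171)]
120 [(159, 177, 172), (115, 134, 145), (112, 122, 121), (178, 178, 172), (174, 177, 172), (182, 177, 172), (169, 177, 172), (158, 175, 171), (158, 178, 173), (150, 174, 172), (149, 174, 173), (148, 174, 172), (150, 175, 173), (151, 174, 171)]
200 [(148, 171, 173), (148, 170, 173), (97, 114, 122), (166, 176, 172), (179, 177, 172), (184, 177, 172), (182, 178, 173), (151, 162, 162), (146, 169, 173), (144, 167, 172), (147, 169, 173), (149, 171, 172), (153, 174, 173), (153, 174, 173)]
[0.4945307  0.19013467 0.013     ]
[ 0.5186595  -0.00838995  0.013     ]
end [ 0.51896001 -0.0127002   0.013     ]
```

```bash
python3 -m creep '[[0.87,0.13,0.29,-0.27],[0.86,0.17,0.29,-0.27],[0.85,0.21,0.29,-0.27],[0.84,0.24,0.29,-0.27],[0.83,0.27,0.29,-0.27]]' >/dev/null;  python3 plan.py; python3 - <<'E'
from h import *
cv2.imwrite("pics/w2.png",snapshot("wrist")[:,:,::-1])
E
```

```text
t3.20 p [0.4987 0.1657 0.1197] head96.24 tilt0.0004 F [-0.32 -0.67  0.4 ] M [-0.059 -0.091 -0.021] w0.0938 q [ 0.05  0.34 -0.58  1.99  0.24  0.88 -0.55]
```

View pics/w2.png

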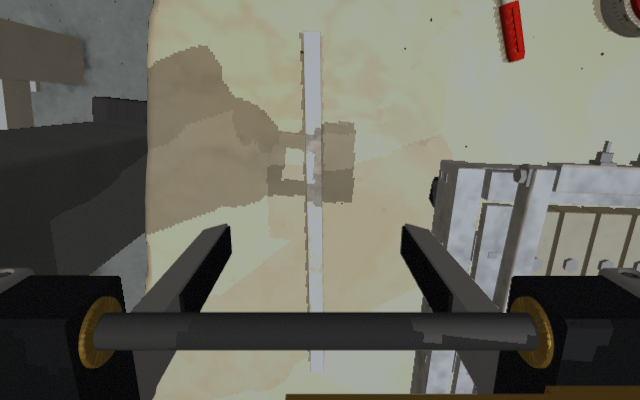

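View pics/w1c.png

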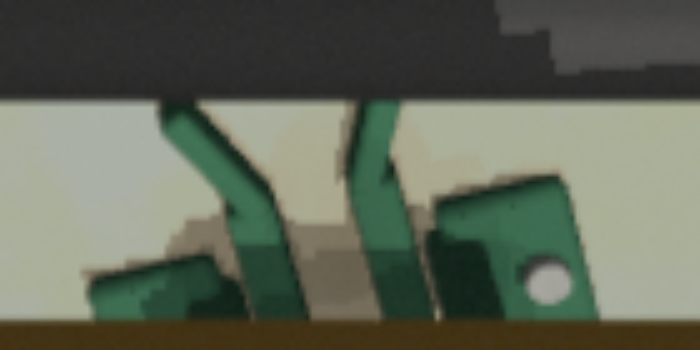

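The rule is centred between the fingers: far end at (312,31), near end at (317,372). I'll fit its edges next.

```bash
python3 - <<'E'
from h import *
im=cv2.imread("pics/w2.png").astype(int); c=calibration("wrist")
pts=[]
for r in list(range(36,130,4))+list(range(210,305,4)):
    row=im[r,285:345]; d=row[:,0]-row[:,2]  # B-R >0 for the bar
    x=np.where(d>4)[0]
    if len(x)>8: pts.append(ray(c,(285+(x.min()+x.max())/2,r),.013)); 
pts=np.array(pts); print(len(pts))
l=cv2.fitLine((pts[:,:2]*1000).astype(np.float32),cv2.DIST_HUBER,0,.01,.01).ravel()
print("dir",np.degrees(np.arctan2(l[1],l[0])),"pt",l[2:]/1000)
a,b=ray(c,(312.5,31),.013),ray(c,(317,372),.013); print(a,b,np.linalg.norm(a-b),(a+b)/2)
E
```

```text
32
dir -82.6335 pt [0.49211922 0.20895123]
[0.48203451 0.29388072 0.013     ] [ 0.52053419 -0.01173413  0.013     ] 0.3080302871502236 [0.50128435 0.14107329 0.013     ]
```

```bash
python3 -m creep '[[0,0,0.8,-0.11],[0,0,0.8,0],[0,-0.04,0.8,0],[0,0,0.7,0],[0,0,0.4,0]]' >/dev/null;  python3 plan.py
```

```text
t3.75 p [0.4967 0.164  0.0136] head97.08 tilt0.0017 F [-0.59  0.69 -0.46] M [ 0.006 -0.09  -0.05 ] w0.0935 q [-0.02  0.49 -0.51  2.07  0.38  0.68 -0.66]
```

```bash
python3 -m creep '[[0,0,0.2,0],[0,0,0.15,0],[0,0,0,0],[0,0,0,0],[0,0,0,0]]' 8 8 >/dev/null;  python3 plan.py
```

```text
t4.25 p [0.4982 0.1635 0.0052] head97.00 tilt0.0011 F [-0.37 -0.03  0.39] M [-0.056 -0.101  0.01 ] w0.0572 q [-0.03  0.51 -0.5   2.07  0.39  0.66 -0.67]
```

```bash
python3 -m creep '[[0,0,0.06,0],[0,0,0,0],[0,0,0,0],[0,0,0,0],[0,0,0,0]]' >/dev/null;  python3 plan.py
```

```text
t4.75 p [0.4978 0.1635 0.0027] head97.02 tilt0.0000 F [ 0.56 -0.12 -0.45] M [-0.006 -0.067  0.04 ] w0.0175 q [-0.03  0.51 -0.5   2.07  0.39  0.65 -0.67]
```

```bash
python3 -m creep '[[0,0,0,0],[0,0,0,0],[0,0,0,0],[0,0,0,0],[0,0,0,0]]' >/dev/null;  python3 plan.py
```

```text
t5.25 p [0.4978 0.1635 0.0027] head97.02 tilt0.0001 F [-0.1  -0.41 -0.12] M [-0.023 -0.039 -0.03 ] w0.0132 q [-0.03  0.51 -0.5   2.07  0.39  0.65 -0.67]
```

The rule is gripped (13.2 mm opening). I'll use the earlier w1 picture, with its wrist pose rebuilt, to sharpen the channel axis.

```bash
python3 - <<'E'
from h import *
from plan import st,plan
s,R,h=st(); c=calibration("wrist")
Rc=np.asarray(c["R"]); tc=np.asarray(c["t"])
# camera in tool: Xc=Rc X+tc ; X=R Xt+p
A=Rc@R; b=Rc@s["ee_pos"]+tc
hh=np.radians(84.66); p=np.array([.4663,.0387,.1633])
R1=np.array([[np.cos(hh),np.sin(hh),0],[np.sin(hh),-np.cos(hh),0],[0,0,-1]])
c1=dict(mtx=c["mtx"],R=A@R1.T,t=b-A@R1.T@p)
print("check end",ray(c1,(372.5,229),.013))
f=lambda x,y:((x+.5)/5-.5+300,(y+.5)/5-.5+330)
for n,q in dict(Lout_top=(232,215),Lin_top=(272,190),Lin_bot=(306,318),Rin_top=(348,185),Rin_bot=(383,318),Rout_top=(390,170),Rout_bot=(436,318),Lout_bot=(254,318)).items(): print(n,ray(c1,f(*q),.010).round(4))
print("screw",ray(c1,f(547,283),.0075))
print("tipL",ray(c1,f(178,106),.010))
E
python3 plan.py '(0.4538,0.0643,0.0027)' 100.2 10
```

```text
check end [ 0.51827842 -0.0174781   0.013     ]
Lout_top [ 0.4792 -0.1912  0.01  ]
Lin_top [ 0.4888 -0.1852  0.01  ]
Lin_bot [ 0.4944 -0.2217  0.01  ]
Rin_top [ 0.5062 -0.1854  0.01  ]
Rin_bot [ 0.5123 -0.2233  0.01  ]
Rout_top [ 0.5159 -0.1823  0.01  ]
Rout_bot [ 0.5246 -0.2245  0.01  ]
Lout_bot [ 0.4823 -0.2205  0.01  ]
screw [ 0.55124602 -0.21945708  0.0075    ]
tipL [ 0.46928005 -0.16062332  0.01      ]
t5.25 p [0.4978 0.1635 0.0027] head97.02 tilt0.0001 F [-0.1  -0.41 -0.12] M [-0.023 -0.039 -0.03 ] w0.0132 q [-0.03  0.51 -0.5   2.07  0.39  0.65 -0.67]
[-0.31, -0.19, 0.0, -0.04]
[-0.31, -0.19, 0.0, -0.04]
[-0.31, -0.19, 0.0, -0.04]
[-0.31, -0.19, 0.0, -0.04]
[-0.31, -0.19, 0.0, -0.04]
[-0.3, -0.19, 0.0, -0.04]
[-0.3, -0.2, 0.0, -0.04]
[-0.3, -0.2, 0.0, -0.04]
[-0.3, -0.2, 0.0, -0.04]
[-0.3, -0.2, 0.0, -0.04]
```

```bash
python3 -m creep '[[-0.31,-0.19,0,-0.04],[-0.31,-0.19,0,-0.04],[-0.31,-0.19,0,-0.04],[-0.31,-0.19,0,-0.04],[-0.31,-0.19,0,-0.03]]' >/dev/null;  python3 plan.py
```

```text
t5.75 p [0.4753 0.1123 0.0027] head98.64 tilt0.0002 F [ 0.46  1.2  -0.47] M [ 0.102 -0.129  0.034] w0.0129 q [ 0.06  0.47 -0.51  2.15  0.39  0.62 -0.57]
```

```bash
python3 -m creep '[[-0.31,-0.19,0,-0.04],[-0.31,-0.19,0,-0.04],[-0.31,-0.19,0,-0.03],[-0.31,-0.19,0,-0.03],[-0.31,-0.19,0,-0.04]]' >/dev/null;  python3 plan.py; python3 - <<'E'
from h import *
t=snapshot("top")[:,:,::-1]; cv2.imwrite("pics/top2.png",t)
w=snapshot("wrist")[:,:,::-1]; cv2.imwrite("pics/w3.png",w)
s=snapshot("scene")[:,:,::-1]
cv2.imwrite("pics/top2c.png",cv2.resize(t[180:250,245:405],None,fx=5,fy=5,interpolation=cv2.INTER_CUBIC))
cv2.imwrite("pics/s2c.png",cv2.resize(s[150:270,270:430],None,fx=5,fy=5,interpolation=cv2.INTER_CUBIC))
E
python3 plan.py
```

```text
t6.25 p [0.4548 0.0622 0.0027] head100.22 tilt0.0000 F [ 0.33  0.36 -1.17] M [ 0.156 -0.141 -0.005] w0.0131 q [ 0.17  0.43 -0.52  2.21  0.39  0.58 -0.46]
t6.40 p [0.455  0.0623 0.0027] head100.13 tilt0.0003 F [-0.11 -0.54 -1.88] M [-0.019 -0.115 -0.062] w0.0127 q [ 0.17  0.43 -0.52  2.21  0.39  0.59 -0.46]
```

View pics/top2c.png

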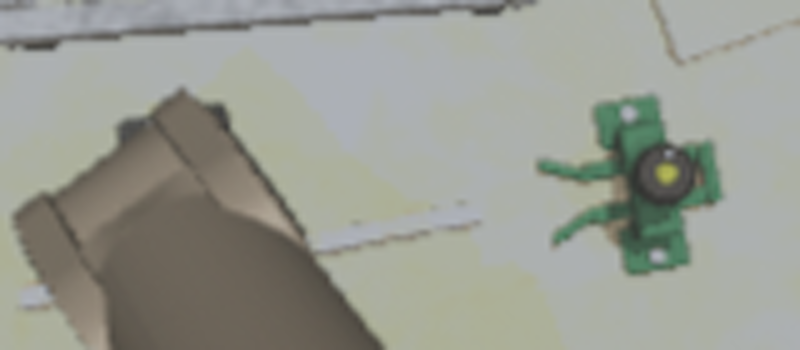

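View pics/w3.png

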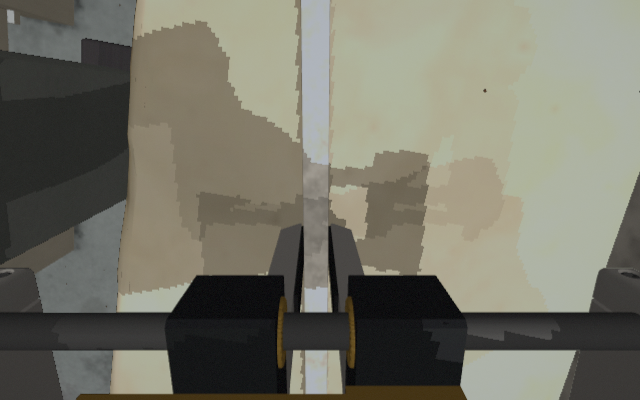

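View pics/s2c.png

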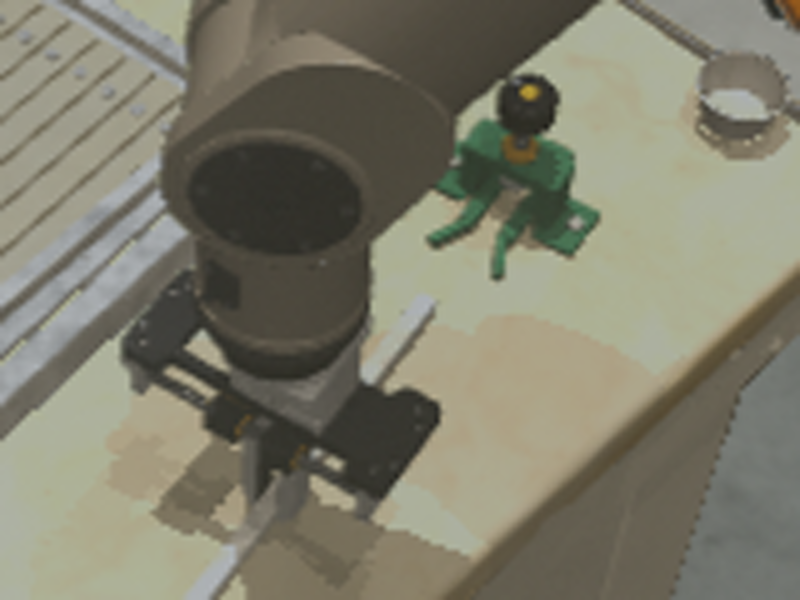

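```bash
python3 - <<'E'
from h import *
ct=calibration("top")
f=lambda x,y:((x+.5)/5-.5+245,(y+.5)/5-.5+180)
e=ray(ct,f(479,213),.013);e0=ray(ct,f(20,297),.013)
print("bar ends",e,e0,np.degrees(np.arctan2(*(e0-e)[[1,0]])),np.linalg.norm(e-e0))
a=[ray(ct,f(*q),.0075) for q in((628,113),(657,257))]
o=sum(a)/2; v=a[0]-a[1]; print("hold",o,np.degrees(np.arctan2(*v[[1,0]]))+90)
m=sum(ray(ct,f(*q),.010) for q in((542,165),(556,242)))/2; print("tipmid",m,np.degrees(np.arctan2(*(m-o)[[1,0]])))
E
```

```text
bar ends [ 0.4872836  -0.11643824  0.013     ] [0.43497345 0.18694793 0.013     ] 99.78280931982725 0.30786282663929704
hold [ 0.50527214 -0.22574166  0.0075    ] 99.92084874739933
tipmid [ 0.49332698 -0.16313726  0.01      ] 100.80241452246541
```

```bash
python3 -m creep '[[-0.3,0,0,0],[-0.3,0,0,0],[-0.3,0,0,0],[-0.3,0,0,0],[-0.3,0,0,0]]' - 6 >/dev/null;  python3 plan.py
```

```text
t6.90 p [0.4633 0.0179 0.0027] head100.18 tilt0.0000 F [-0.06  0.66 -0.99] M [ 0.075 -0.147 -0.031] w0.0128 q [ 0.26  0.44 -0.51  2.2   0.38  0.59 -0.36]
```

```bash
python3 -m creep '[[-0.3,0,0,0],[-0.3,0,0,0],[-0.3,0,0,0],[-0.3,0,0,0],[-0.3,0,0,0]]' - 6 >/dev/null;  python3 plan.py
```

```text
t7.40 p [ 0.4711 -0.0263  0.0027] head100.19 tilt0.0001 F [-0.49  0.25 -1.38] M [ 0.079 -0.005 -0.073] w0.0131 q [ 0.35  0.45 -0.5   2.18  0.38  0.6  -0.26]
```

```bash
python3 -m creep '[[-0.2,0,0,0],[-0.2,0,0,0],[-0.2,0,0,0],[-0.2,0,0,0],[-0.2,0,0,0]]' - 5 >/dev/null;  python3 plan.py; python3 - <<'E'
from h import *
t=snapshot("top")[:,:,::-1]; s=snapshot("scene")[:,:,::-1]
a=cv2.resize(t[185:245,320:400],None,fx=8,fy=8,interpolation=cv2.INTER_CUBIC)
cv2.imwrite("pics/top3c.png",a)
cv2.imwrite("pics/s3c.png",cv2.resize(s[150:250,300:430],None,fx=6,fy=6,interpolation=cv2.INTER_CUBIC))
E
python3 plan.py
```

```text
t7.90 p [ 0.4765 -0.0554  0.0027] head100.20 tilt0.0001 F [ 0.34  0.23 -2.34] M [ 0.051  0.001 -0.113] w0.0132 q [ 0.4   0.46 -0.5   2.17  0.38  0.6  -0.19]
t8.00 p [ 0.4765 -0.0559  0.0027] head100.14 tilt0.0002 F [-0.87 -0.26 -1.67] M [-0.095 -0.048 -0.033] w0.0130 q [ 0.4   0.46 -0.5   2.17  0.38  0.6  -0.19]
```

View pics/top3c.png

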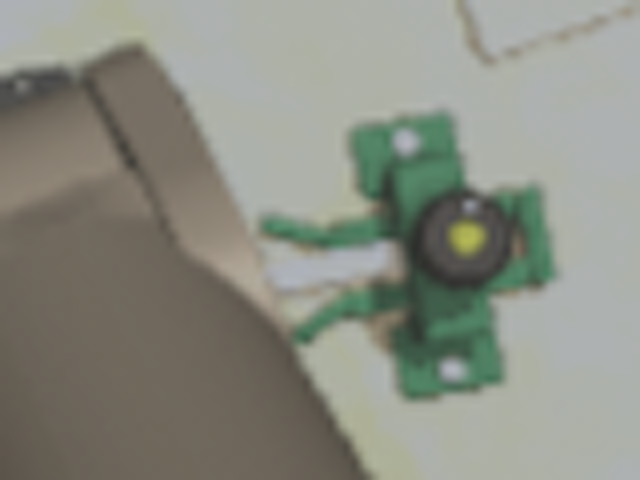

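View pics/s3c.png

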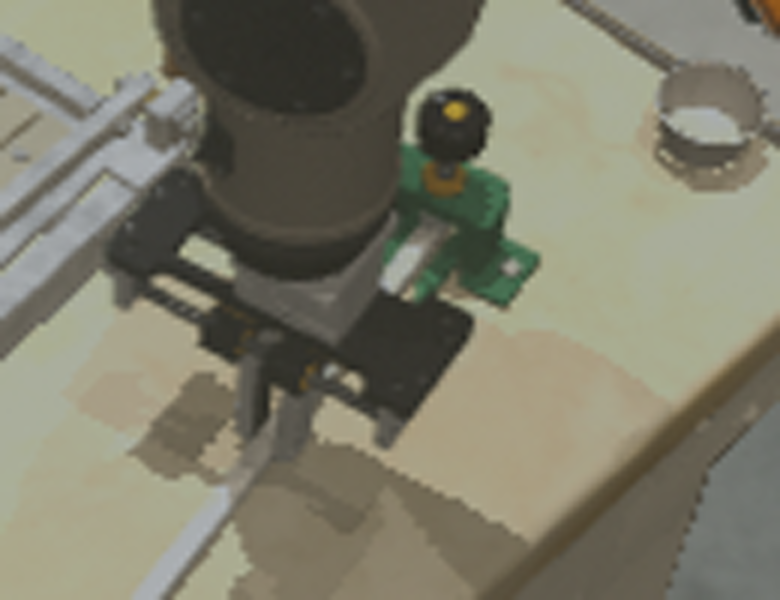

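The rule is centred between the fences (top crop, around (330,265)) and about 30 mm remain. Now I'll advance slowly.

```bash
python3 -m creep '[[-0.13,0,0,0],[-0.13,0,0,0],[-0.13,0,0,0],[-0.13,0,0,0],[-0.13,0,0,0]]' - 4 >/dev/null;  python3 plan.py
```

```text
t8.50 p [ 0.4799 -0.0745  0.0027] head100.19 tilt0.0001 F [-0.71 -0.21 -0.55] M [ 0.043  0.016 -0.03 ] w0.0131 q [ 0.44  0.46 -0.49  2.15  0.38  0.61 -0.15]
```

```bash
python3 -m creep '[[-0.05,0,0,0],[-0.05,0,0,0],[-0.05,0,0,0],[-0.05,0,0,0],[-0.05,0,0,0]]' - 4 >/dev/null;  python3 plan.py
```

```text
t9.00 p [ 0.4812 -0.0816  0.0027] head100.21 tilt0.0001 F [ 1.15  0.91 -0.42] M [ 0.079  0.04  -0.067] w0.0133 q [ 0.45  0.46 -0.49  2.15  0.38  0.61 -0.13]
```

```bash
python3 -m creep '[[-0.03,0,0,0],[-0.03,0,0,0],[-0.03,0,0,0],[-0.03,0,0,0],[-0.03,0,0,0]]' >/dev/null;  python3 plan.py
```

```text
t9.50 p [ 0.4819 -0.0855  0.0027] head100.22 tilt0.0007 F [-1.51  5.67  0.2 ] M [ 1.302  0.336 -0.06 ] w0.0134 q [ 0.46  0.47 -0.49  2.15  0.38  0.61 -0.12]
```

```bash
python3 -m creep '[[-0.03,0,0,0],[-0.03,0,0,0],[-0.03,0,0,0],[-0.03,0,0,0],[-0.03,0,0,0]]' >/dev/null;  python3 plan.py
```

```text
t10.00 p [ 0.4826 -0.0897  0.0026] head100.24 tilt0.0009 F [-2.55  5.75  0.06] M [ 1.308  0.368 -0.099] w0.0131 q [ 0.47  0.47 -0.49  2.14  0.38  0.61 -0.12]
```

The reaction is a steady 6 N with the pads slipping, so the rule is against the stop. Contact came at y≈-0.0855, where -0.086 was expected. I'll release and rise.

```bash
python3 -m creep '[[0,0,0,0],[0,0,0,0],[0,0,0,0],[0,0,0,0],[0,0,0,0]]' 50 8 >/dev/null;  python3 plan.py
```

```text
t10.50 p [ 0.4828 -0.0905  0.0027] head100.19 tilt0.0001 F [ 0.59 -0.42 -0.22] M [-0.024 -0.084 -0.039] w0.0467 q [ 0.47  0.47 -0.49  2.14  0.38  0.61 -0.12]
```

```bash
python3 -m creep '[[0,0,-0.3,0],[0,0,-0.9,0],[0,0,-1,0],[0,0,-1,0],[0,0,-1,0]]' 100 >/dev/null;  python3 plan.py
```

```text
t11.00 p [ 0.4826 -0.0903  0.1305] head100.21 tilt0.0003 F [ 0.22 -0.14  0.16] M [-0.053 -0.108  0.023] w0.0837 q [ 0.58  0.27 -0.59  2.06  0.19  0.87  0.05]
```

```bash
python3 -m creep '[[0.5,0,-0.8,0],[0.5,0,-0.6,0],[0.5,0,0,0],[0.2,0,0,0],[0,0,0,0]]' >/dev/null;  python3 plan.py; python3 - <<'E'
from h import *
w=snapshot("wrist")[:,:,::-1]; cv2.imwrite("pics/w4.png",w)
s=snapshot("scene")[:,:,::-1]; t=snapshot("top")[:,:,::-1]
cv2.imwrite("pics/t4c.png",cv2.resize(t[185:245,260:400],None,fx=5,fy=5,interpolation=cv2.INTER_CUBIC))
cv2.imwrite("pics/s4c.png",cv2.resize(s[150:250,300:430],None,fx=6,fy=6,interpolation=cv2.INTER_CUBIC))
E
```

```text
t11.50 p [ 0.4732 -0.0396  0.1702] head100.28 tilt0.0008 F [ 0.3  -0.49  0.5 ] M [-0.081 -0.085 -0.003] w0.0940 q [ 0.53  0.19 -0.64  2.05  0.14  0.95 -0.01]
```

View pics/w4.png

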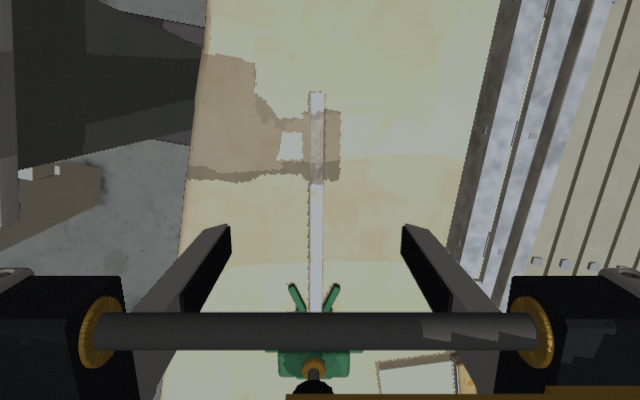

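View pics/s4c.png

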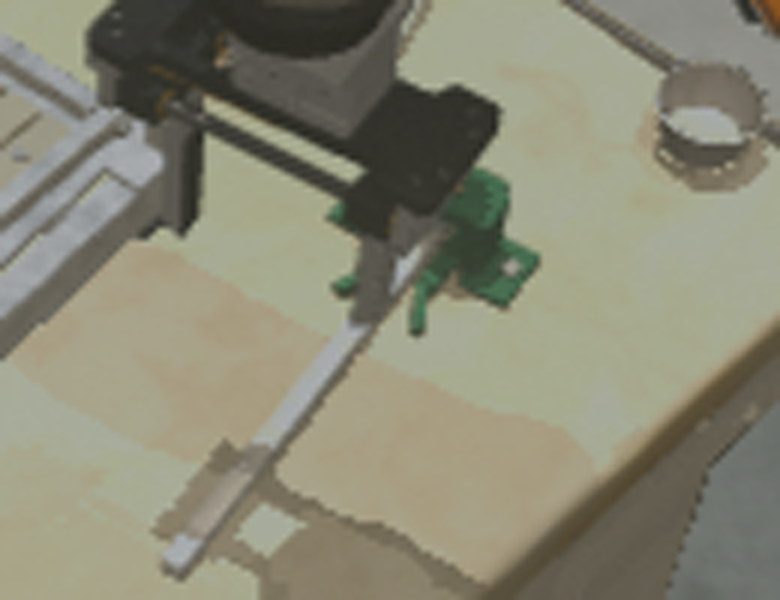

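View pics/t4c.png

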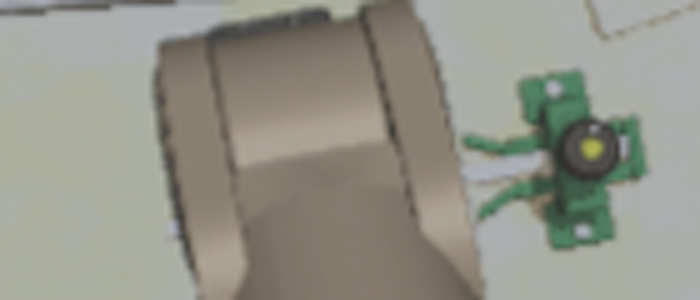

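The wrist view has the rule's far end at (317,92) and its near end in the channel. In the top crop a bit of the rule shows at (625,147), between the knob and the stop wall. I'll check the far end's position and plan the move to the knob with the wrist pre-wound.

```bash
python3 - <<'E'
from h import *
c=calibration("wrist"); o=np.array([.5058,-.226]); a=np.radians(100.1); ay=np.array([np.cos(a),np.sin(a)]); ax=np.array([ay[1],-ay[0]])
for uv in ((317,92),(316,280)):
    e=ray(c,uv,.013)[:2]; print(e,"y_h",(e-o)@ay,"x_h",(e-o)@ax)
E
python3 plan.py '(0.506,-0.226,0.15)' 217.7 15
```

```text
[0.45999682 0.03989758] y_h 0.26980936549517553 x_h 0.00153620966626411
[ 0.49303407 -0.1506953 ] y_h 0.0763764321383963 x_h 0.0006378418280278337
t11.65 p [ 0.4734 -0.0408  0.17  ] head100.18 tilt0.0013 F [0.68 0.23 0.32] M [-0.003 -0.098 -0.037] w0.0940 q [ 0.53  0.19 -0.64  2.05  0.14  0.95 -0.  ]
[-0.42, -0.0, 0.04, -0.91]
[-0.41, -0.06, 0.04, -0.91]
[-0.4, -0.11, 0.04, -0.91]
[-0.38, -0.17, 0.04, -0.91]
[-0.36, -0.22, 0.04, -0.91]
[-0.32, -0.27, 0.04, -0.91]
[-0.28, -0.31, 0.04, -0.91]
[-0.24, -0.34, 0.04, -0.91]
[-0.19, -0.37, 0.04, -0.91]
[-0.14, -0.39, 0.04, -0.91]
[-0.08, -0.41, 0.04, -0.91]
[-0.03, -0.42, 0.04, -0.91]
[0.03, -0.42, 0.04, -0.91]
[0.09, -0.41, 0.04, -0.91]
[0.14, -0.39, 0.04, -0.91]
```

The far end lies at y_h=0.270, exactly where a home rule should be. Now to the knob.

```bash
python3 -m creep '[[-0.42,0,0.04,-0.91],[-0.41,-0.06,0.04,-0.91],[-0.4,-0.11,0.04,-0.91],[-0.38,-0.17,0.04,-0.91],[-0.36,-0.22,0.04,-0.91]]' >/dev/null;  python3 plan.py
```

```text
t12.15 p [ 0.4844 -0.103   0.1641] head139.58 tilt0.0011 F [0.   0.54 0.26] M [ 0.02  -0.117  0.041] w0.0940 q [ 0.69  0.25 -0.69  2.01  0.19  0.95  0.77]
```

```bash
python3 -m creep '[[-0.32,-0.27,0.04,-0.91],[-0.28,-0.31,0.04,-0.91],[-0.24,-0.34,0.04,-0.91],[-0.19,-0.37,0.04,-0.91],[-0.14,-0.39,0.04,-0.91]]' >/dev/null;  python3 plan.py '(0.506,-0.226,0.15)' 217.7 5
```

```text
t12.65 p [ 0.4949 -0.1646  0.158 ] head178.68 tilt0.0011 F [0.13 0.1  0.29] M [ 0.088 -0.131  0.051] w0.0938 q [ 0.85  0.32 -0.77  1.96  0.27  0.97  1.5 ]
[-0.08, -0.41, 0.05, -0.91]
[-0.03, -0.41, 0.05, -0.91]
[0.03, -0.41, 0.05, -0.91]
[0.09, -0.41, 0.05, -0.91]
[0.14, -0.39, 0.05, -0.91]
```

```bash
python3 -m creep '[[-0.08,-0.41,0.05,-0.91],[-0.03,-0.41,0.05,-0.91],[0.03,-0.41,0.05,-0.91],[0.09,-0.41,0.05,-0.91],[0.14,-0.39,0.05,-0.91]]' >/dev/null;  python3 plan.py; python3 - <<'E'
from h import *
w=snapshot("wrist")[:,:,::-1]; cv2.imwrite("pics/w5.png",w)
s=snapshot("scene")[:,:,::-1]
cv2.imwrite("pics/s5c.png",cv2.resize(s[90:230,310:440],None,fx=4,fy=4,interpolation=cv2.INTER_CUBIC))
E
python3 plan.py
```

```text
t13.15 p [ 0.5055 -0.226   0.1504] head-142.22 tilt0.0011 F [ 0.48 -0.33 -0.92] M [ 0.163 -0.156  0.045] w0.0940 q [ 1.01  0.41 -0.87  1.89  0.37  1.01  2.2 ]
t13.25 p [ 0.5053 -0.2268  0.1501] head-142.50 tilt0.0018 F [-0.24  0.39  0.74] M [ 0.099 -0.082  0.021] w0.0939 q [ 1.01  0.42 -0.87  1.89  0.37  1.01  2.2 ]
```

View pics/w5.png

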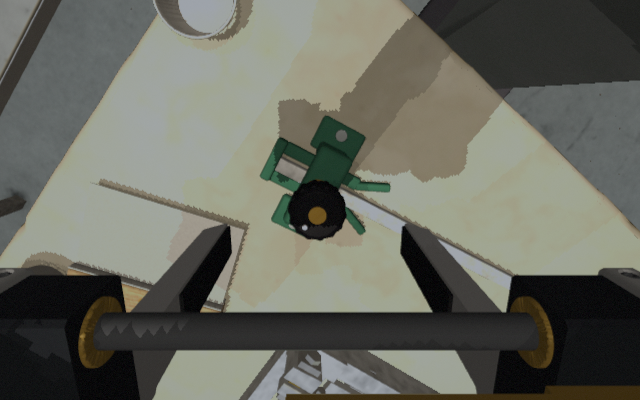

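View pics/s5c.png

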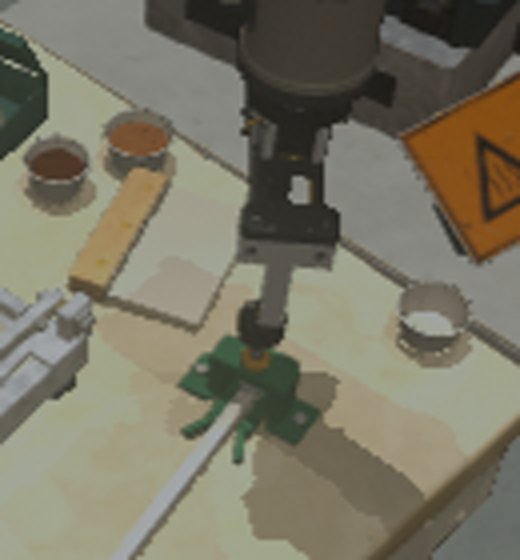

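```bash
python3 - <<'E'
from h import *
c=calibration("wrist"); im=cv2.imread("pics/w5.png"); g=cv2.cvtColor(im,cv2.COLOR_BGR2GRAY)
m=(g[170:250,280:355]<45).astype(np.uint8); cs,_=cv2.findContours(m,0,2); k=max(cs,key=cv2.contourArea)
(x,y),r=cv2.minEnclosingCircle(k); uv=(x+280,y+170); print(uv,r)
for z in (.084,.096,.108): print(z,ray(c,uv,z)[:2], "diam",2*r/c["mtx"][0,0]*abs((c["R"]@ray(c,uv,z)+c["t"])[2]))
print(ray(c,(318,215),.108))
ct=calibration("top"); 
E
```

```text
(322.7743377685547, 201.22566413879395) 40.142051696777344
0.084 [ 0.49986871 -0.2238889 ] diam 0.05878217472902692
0.096 [ 0.49723858 -0.226237  ] diam 0.055897764547601335
0.108 [ 0.49460845 -0.2285851 ] diam 0.053013354366175755
[ 0.5041187  -0.22525859  0.108     ]
```

Spot ray from the wrist: (0.504,-0.225). Top and scene gave (0.5065,-0.226). These agree within 2.5 mm, so I'll descend and grip.

```bash
python3 -m creep '[[0,0,0.5,0],[0,0,0.6,0],[0,0,0.6,0],[0,0,0.4,0],[0,0,0.3,0]]' 100 >/dev/null;  python3 plan.py
```

```text
t13.75 p [ 0.5054 -0.2241  0.0779] head-142.57 tilt0.0012 F [ 0.18  0.31 -0.61] M [ 0.116 -0.119  0.002] w0.0941 q [ 0.95  0.5  -0.81  1.95  0.47  0.88  2.11]
```

```bash
python3 -m creep '[[0,0,0,0],[0,0,0,0],[0,0,0,0],[0,0,0,0],[0,0,0,0]]' 30 20 >/dev/null;  python3 plan.py
```

```text
t14.25 p [ 0.506  -0.225   0.0796] head-142.51 tilt0.0007 F [ 0.32 -0.43  0.89] M [ 0.116 -0.11  -0.003] w0.0572 q [ 0.95  0.5  -0.81  1.95  0.47  0.88  2.12]
```

```bash
cat > mz.py <<'E'
import sys
from plan import *
n=int(sys.argv[1]) if len(sys.argv)>1 else 6
M=[];E=[];F=[]
for i in range(n):
    s=monitor.state(); M.append(s["moment"]);E.append(s["joint_efforts"]);F.append(s["force"]); snapshot("top")
M=np.array(M);E=np.array(E);F=np.array(F)
show(); print("Mz",M[:,2].round(3),"mean %.3f"%M[:,2].mean(),"Mmean",M.mean(0).round(3),"Fmean",F.mean(0).round(2)); print("e7",E[:,6].round(4),"e6",E[:,5].round(3))
E
python3 -m creep '[[0,0,0,0],[0,0,0,0],[0,0,0,0],[0,0,0,0],[0,0,0,0]]' 30 20 >/dev/null; python3 mz.py 6
```

```text
t15.05 p [ 0.5058 -0.2248  0.0792] head-142.49 tilt0.0001 F [-2.44  1.77  4.95] M [0.47  0.434 0.02 ] w0.0395 q [ 0.95  0.5  -0.81  1.95  0.47  0.88  2.12]
Mz [ 0.01  -0.043  0.003 -0.024 -0.04   0.006] mean -0.015 Mmean [ 0.394  0.358 -0.015] Fmean [-1.97  1.58  4.15]
e7 [0.0153 0.0149 0.0143 0.0138 0.0132 0.013 ] e6 [-0.515 -0.549 -0.58  -0.609 -0.635 -0.659]
```

```bash
python3 -m creep '[[0,0,0,0.8],[0,0,0.01,1],[0,0,0.01,1],[0,0,0.01,1],[0,0,0.01,1]]' >/dev/null; python3 mz.py 2
```

```text
t15.65 p [ 0.5058 -0.2256  0.0776] head175.91 tilt0.0009 F [ 3.24 -4.62 -8.97] M [-1.044 -0.834 -0.074] w0.0399 q [ 0.82  0.46 -0.65  1.96  0.37  0.84  1.48]
Mz [ 0.118 -0.044] mean 0.037 Mmean [-1.096 -0.821  0.037] Fmean [ 3.14 -4.2  -9.16]
e7 [4.2601 3.5344] e6 [1.183 1.185]
```

```bash
python3 -m creep '[[0,0,0.01,0],[0,0,0.01,0],[0,0,0,0],[0,0,0,0],[0,0,0,0]]' >/dev/null; python3 mz.py 5
```

```text
t16.40 p [ 0.5059 -0.2255  0.0775] head176.24 tilt0.0008 F [ 1.23 -5.62 -0.56] M [-1.343 -0.427 -0.116] w0.0399 q [ 0.83  0.46 -0.65  1.96  0.37  0.84  1.48]
Mz [-0.069 -0.056 -0.086 -0.027 -0.109] mean -0.069 Mmean [-1.312 -0.351 -0.069] Fmean [ 1.2  -5.46 -0.31]
e7 [0.0571 0.057  0.0568 0.0567 0.0569] e6 [0.378 0.378 0.379 0.379 0.379]
```

At rest, joint-7 effort equals minus the axial torque and is noise-free (0.057, against a noisy Mz mean of -0.069). I'll use slow, monotonic turns ending in settling rows and read e7.

```bash
python3 -m creep '[[0,-0.02,0.01,0.8],[0,0,0.013,1],[0,0,0.013,1],[0,0,0.013,1],[0,0,0.013,0.8]]' >/dev/null; python3 mz.py 1
```

```text
t16.95 p [ 0.5056 -0.2264  0.0757] head135.92 tilt0.0010 F [-1.04 -7.27  1.31] M [-1.721  0.215 -0.054] w0.0396 q [ 0.7   0.43 -0.49  1.97  0.27  0.81  0.86]
Mz [0.087] mean 0.087 Mmean [-1.758  0.347  0.087] Fmean [-1.28 -6.08  2.7 ]
e7 [2.6991] e6 [-0.307]
```

```bash
python3 -m creep '[[0,0,0.005,0.3],[0,0,0.002,0.15],[0,0,0.002,0.15],[0,0,0,0],[0,0,0,0]]' >/dev/null; python3 mz.py 5
```

```text
t17.70 p [ 0.5055 -0.2265  0.0754] head131.53 tilt0.0010 F [-2.73 -6.58  3.48] M [-1.651  0.379 -0.022] w0.0395 q [ 0.69  0.43 -0.47  1.97  0.26  0.81  0.79]
Mz [-0.042  0.005 -0.071  0.008 -0.042] mean -0.028 Mmean [-1.692  0.371 -0.028] Fmean [-1.9  -7.1   2.93]
e7 [-0.0102  0.0344  0.044   0.0452  0.045 ] e6 [-0.468 -0.467 -0.465 -0.464 -0.464]
```

```bash
python3 -m creep '[[-0.02,0.01,0.002,0.1],[0,0,0.0013,0.1],[0,0,0.0013,0.1],[0,0,0.0013,0.1],[0,0,0.0013,0.1]]' >/dev/null; python3 mz.py 4
```

```text
t18.40 p [ 0.5056 -0.2266  0.0752] head127.23 tilt0.0015 F [-5.41 -6.29  6.8 ] M [-1.489  1.15  -0.064] w0.0399 q [ 0.67  0.42 -0.46  1.97  0.26  0.81  0.73]
Mz [ 0.114  0.053 -0.031 -0.044] mean 0.023 Mmean [-1.448  1.247  0.023] Fmean [-5.43 -6.09  5.93]
e7 [ 0.3671  0.2968 -0.373  -0.1296] e6 [-1.704 -1.7   -1.705 -1.698]
```

```bash
python3 -m creep '[[-0.01,-0.03,0,0.4],[0,0,0.003,0.4],[0,0,0.004,0.4],[0,0,0.005,0.4],[0,0,0.005,0.4]]' >/dev/null; python3 mz.py 5
```

```text
t19.15 p [ 0.5051 -0.2269  0.0745] head110.06 tilt0.0012 F [-4.08 -4.01  3.48] M [-1.013  0.887 -0.093] w0.0399 q [ 0.62  0.41 -0.39  1.97  0.22  0.79  0.46]
Mz [ 0.06   0.041 -0.094 -0.085 -0.129] mean -0.042 Mmean [-0.993  0.895 -0.042] Fmean [-3.74 -4.1   3.2 ]
e7 [ 1.6837  1.3657 -1.3841 -0.494  -0.0787] e6 [-1.231 -1.184 -1.22  -1.216 -1.201]
```

```bash
python3 -m creep '[[-0.01,-0.01,0,0.25],[0,0,0.003,0.25],[0,0,0.003,0.25],[0,0,0.003,0.25],[0,0,0.003,0.25]]' >/dev/null; python3 mz.py 6
```

```text
t19.95 p [ 0.5049 -0.227   0.074 ] head99.34 tilt0.0014 F [-4.83 -2.41  2.31] M [-0.662  0.94  -0.081] w0.0399 q [ 0.59  0.41 -0.35  1.98  0.19  0.79  0.3 ]
Mz [ 0.047  0.017 -0.095 -0.036 -0.113 -0.123] mean -0.050 Mmean [-0.716  0.969 -0.05 ] Fmean [-4.42 -3.24  2.34]
e7 [ 1.0236  0.8199 -0.882  -0.2815 -0.0182  0.0585] e6 [-1.285 -1.3   -1.341 -1.327 -1.323 -1.319]
```

```bash
python3 -m creep '[[0,-0.01,0,0.25],[0,0,0.003,0.25],[0,0,0.003,0.25],[0,0,0.003,0.25],[0,0,0.003,0.25]]' >/dev/null; python3 mz.py 6
```

```text
t20.75 p [ 0.5046 -0.227   0.0736] head88.65 tilt0.0013 F [-4.72 -2.37  1.35] M [-0.724  1.031 -0.088] w0.0394 q [ 0.56  0.41 -0.3   1.98  0.17  0.78  0.13]
Mz [ 0.059  0.044 -0.073 -0.076 -0.059 -0.122] mean -0.038 Mmean [-0.767  0.954 -0.038] Fmean [-4.17 -3.03  1.19]
e7 [ 1.0212  1.0184 -1.0027 -0.3549 -0.0433  0.0491] e6 [-1.146 -1.228 -1.357 -1.352 -1.348 -1.343]
```

```bash
python3 -m creep '[[0,-0.02,0,0.25],[0,0,0.003,0.25],[0,0,0.003,0.25],[0,0,0.003,0.25],[0,0,0.003,0.25]]' >/dev/null; python3 mz.py 6
```

```text
t21.55 p [ 0.5043 -0.2269  0.0732] head77.92 tilt0.0009 F [-3.43 -4.31 -3.62] M [-1.011  0.803  0.026] w0.0392 q [ 0.52  0.4  -0.26  1.98  0.15  0.78 -0.04]
Mz [ 0.061  0.023 -0.101 -0.075 -0.077 -0.056] mean -0.038 Mmean [-0.899  0.665 -0.038] Fmean [-2.46 -3.2  -2.59]
e7 [ 1.0167  0.9754 -0.9653 -0.4218 -0.087   0.0269] e6 [-0.662 -0.676 -0.777 -0.836 -0.897 -0.956]
```

```bash
python3 -m creep '[[-0.01,-0.01,0,0.25],[0,0,0.003,0.25],[0,0,0.003,0.25],[0,0,0.003,0.25],[0,0,0.003,0.25]]' >/dev/null; python3 mz.py 6
```

```text
t22.35 p [ 0.504  -0.227   0.0728] head67.18 tilt0.0009 F [-3.59 -2.42 -8.55] M [-0.565  0.814 -0.006] w0.0396 q [ 0.49  0.4  -0.22  1.98  0.12  0.77 -0.2 ]
Mz [ 0.114  0.009 -0.05  -0.052 -0.038 -0.11 ] mean -0.021 Mmean [-0.641  0.707 -0.021] Fmean [-2.96 -2.73 -6.49]
e7 [ 1.0078  0.9748 -0.9709 -0.4335 -0.0994  0.0156] e6 [-0.802 -0.803 -0.88  -0.914 -0.954 -0.992]
```

```bash
python3 -m creep '[[0,0,0.02,0.16],[0,0,0.007,0.16],[0,0,0.003,0.16],[0,0,0.003,0.16],[0,0,0.003,0.16]]' >/dev/null; python3 mz.py 8
```

```text
t23.25 p [ 0.504  -0.2269  0.0723] head60.21 tilt0.0007 F [-7.25 -1.87  2.2 ] M [-0.077  1.831 -0.096] w0.0396 q [ 0.47  0.4  -0.19  1.99  0.11  0.77 -0.31]
Mz [ 0.1    0.045 -0.018 -0.049 -0.064 -0.076 -0.05  -0.03 ] mean -0.018 Mmean [-0.091  1.848 -0.018] Fmean [-7.71 -0.8   2.82]
e7 [ 0.6251  0.501  -0.5794 -0.1875 -0.0142  0.0334  0.0443  0.0456] e6 [-2.728 -2.707 -2.698 -2.677 -2.676 -2.675 -2.674 -2.673]
```

```bash
python3 -m creep '[[-0.01,-0.02,0.002,0.2],[0,0,0.003,0.2],[0,0,0.003,0.2],[0,0,0.003,0.2],[0,0,0.003,0.2]]' >/dev/null; python3 mz.py 8
```

```text
t24.15 p [ 0.5038 -0.2269  0.0719] head51.58 tilt0.0002 F [-6.49  0.33  4.19] M [ 0.134  1.492 -0.098] w0.0398 q [ 0.44  0.4  -0.16  1.99  0.09  0.76 -0.44]
Mz [ 0.114  0.03  -0.064 -0.117 -0.059 -0.044 -0.1   -0.108] mean -0.043 Mmean [ 0.097  1.496 -0.043] Fmean [-6.1  0.5  3.3]
e7 [ 0.8036  0.6457 -0.7041 -0.2145  0.0022  0.062   0.0751  0.0771] e6 [-2.273 -2.247 -2.244 -2.223 -2.222 -2.221 -2.22  -2.219]
```

```bash
python3 -m creep '[[-0.01,-0.015,0.002,0.2],[0,0,0.003,0.2],[0,0,0.003,0.2],[0,0,0.003,0.2],[0,0,0.003,0.2]]' >/dev/null; python3 mz.py 8
```

```text
t25.05 p [ 0.5035 -0.2268  0.0714] head42.97 tilt0.0005 F [-5.54  1.58  6.37] M [ 0.622  1.038 -0.047] w0.0396 q [ 0.41  0.39 -0.13  1.99  0.07  0.76 -0.58]
Mz [ 0.099  0.063 -0.027 -0.097 -0.123 -0.099 -0.118 -0.073] mean -0.047 Mmean [ 0.562  1.023 -0.047] Fmean [-3.66  2.11  5.78]
e7 [ 0.8081  0.6519 -0.6959 -0.2065  0.0099  0.0694  0.0827  0.0846] e6 [-1.764 -1.738 -1.736 -1.715 -1.713 -1.713 -1.711 -1.71 ]
```

```bash
python3 -m creep '[[0,-0.01,0,0.2],[0,0,0,0.2],[0,0,0.003,0.2],[0,0,0.003,0.2],[0,0,0.003,0.2]]' >/dev/null; python3 mz.py 8
```

```text
t25.95 p [ 0.5033 -0.2266  0.0711] head34.37 tilt0.0005 F [-2.19  2.38  5.21] M [ 0.671  0.658 -0.084] w0.0396 q [ 0.38  0.39 -0.09  1.99  0.05  0.76 -0.71]
Mz [ 0.071  0.022 -0.034 -0.11  -0.131 -0.141 -0.097 -0.103] mean -0.065 Mmean [ 0.646  0.595 -0.065] Fmean [-2.26  2.63  5.54]
e7 [ 0.8051  0.6554 -0.6887 -0.2003  0.0157  0.0747  0.0881  0.09  ] e6 [-1.168 -1.145 -1.143 -1.121 -1.12  -1.119 -1.118 -1.117]
```

```bash
python3 -m creep '[[0,0,0,0.2],[0,0,0.003,0.2],[0,0,0.003,0.2],[0,0,0.003,0.2],[0,0,0.003,0.2]]' >/dev/null; python3 mz.py 8
```

```text
t26.85 p [ 0.5032 -0.2265  0.0707] head25.76 tilt0.0004 F [-3.19  4.81  6.95] M [ 0.996  0.756 -0.036] w0.0397 q [ 0.36  0.39 -0.06  2.    0.03  0.75 -0.84]
Mz [ 0.063  0.006 -0.056 -0.092 -0.107 -0.089 -0.079 -0.031] mean -0.048 Mmean [ 1.005  0.771 -0.048] Fmean [-2.76  4.03  7.48]
e7 [ 0.7865  0.6414 -0.6966 -0.2105 -0.0042  0.0533  0.067   0.0695] e6 [-1.587 -1.571 -1.551 -1.53  -1.53  -1.528 -1.527 -1.527]
```

```bash
python3 -m creep '[[0,-0.01,-0.01,0.1],[0,0,0,0.1],[0,0,0,0.1],[0,0,0,0.1],[0,0,0,0.1]]' >/dev/null; python3 mz.py 8
```

```text
t27.75 p [ 0.5029 -0.2264  0.0708] head21.56 tilt0.0002 F [ 1.74  3.77 -2.57] M [ 0.991 -0.379 -0.038] w0.0397 q [ 0.34  0.39 -0.04  2.    0.02  0.75 -0.91]
Mz [ 0.073  0.129  0.021 -0.08   0.033 -0.027  0.02   0.037] mean 0.026 Mmean [ 0.87  -0.256  0.026] Fmean [ 1.39  3.3  -2.31]
e7 [ 0.3142  0.3577 -0.4411 -0.2151 -0.0725 -0.0146  0.0055  0.0095] e6 [-0.174 -0.12  -0.096 -0.05  -0.013  0.022  0.054  0.082]
```

```bash
python3 -m creep '[[0,0,0,0.2],[0,0,0.003,0.2],[0,0,0,0],[0,0,0,0],[0,0,0,0]]' >/dev/null; python3 mz.py 6
```

```text
t28.55 p [ 0.5029 -0.2264  0.0707] head18.10 tilt0.0002 F [ 2.13  4.84 -3.89] M [ 1.217 -0.45  -0.041] w0.0395 q [ 0.33  0.39 -0.03  2.    0.02  0.75 -0.96]
Mz [-0.04  -0.002 -0.007 -0.016 -0.025 -0.038] mean -0.021 Mmean [ 1.248 -0.459 -0.021] Fmean [ 1.93  4.26 -4.67]
e7 [0.0169 0.0263 0.0279 0.0279 0.0276 0.0273] e6 [0.108 0.108 0.109 0.109 0.109 0.109]
```

The foot bears from about 3.2 rad, and the settled e7 puts the present force at roughly 14–20 N. I'll add a small final nudge, with samples.

```bash
python3 -m creep '[[0,0,0.01,0],[0,0,0.01,0],[0,0,0.002,0.2],[0,0,0,0.1],[0,0,0,0]]' >/dev/null; python3 mz.py 8
```

```text
t29.45 p [ 0.503  -0.2263  0.0704] head15.52 tilt0.0003 F [0.27 6.62 3.73] M [1.571 0.173 0.043] w0.0395 q [ 0.32  0.39 -0.02  2.    0.01  0.75 -1.  ]
Mz [ 0.037 -0.01  -0.004  0.022 -0.03  -0.014  0.046  0.071] mean 0.015 Mmean [1.586 0.138 0.015] Fmean [-0.43  6.13  3.64]
e7 [-0.445  -0.174  -0.0602 -0.0294 -0.0229 -0.0219 -0.0219 -0.0222] e6 [-0.901 -0.895 -0.896 -0.895 -0.894 -0.894 -0.894 -0.894]
```

```bash
python3 -m creep '[[0,0,-0.01,-0.05],[0,0,0,-0.05],[0,0,0,0],[0,0,0,0],[0,0,0,0]]' >/dev/null; python3 mz.py 5
```

```text
t30.20 p [ 0.5029 -0.2263  0.0706] head16.38 tilt0.0003 F [-0.14  5.6  -1.18] M [ 1.439 -0.151 -0.058] w0.0394 q [ 0.32  0.39 -0.02  2.    0.01  0.75 -0.99]
Mz [-0.024 -0.012  0.013  0.018  0.062] mean 0.011 Mmean [ 1.43  -0.13   0.011] Fmean [ 0.43  6.02 -0.09]
e7 [-0.0217 -0.0222 -0.0222 -0.0221 -0.0219] e6 [-0.429 -0.429 -0.429 -0.429 -0.429]
```

Sideways load on an off-centre grip contaminates e7. I'll unload it sideways first, then bracket the torque band cleanly.

```bash
python3 -m creep '[[0,-0.02,0,0],[0,-0.02,0,0],[0,0,0,0],[0,0,0,0],[0,0,0,0]]' >/dev/null; python3 mz.py 3
```

```text
t30.85 p [ 0.5028 -0.226   0.0706] head16.38 tilt0.0009 F [ 3.82 -3.29 -2.21] M [-0.881 -0.903  0.013] w0.0396 q [ 0.32  0.39 -0.02  2.    0.01  0.75 -0.99]
Mz [-0.063  0.045 -0.001] mean -0.006 Mmean [-0.88  -0.94  -0.006] Fmean [ 3.74 -4.39 -2.74]
e7 [-0.0048 -0.0033  0.0004] e6 [1.601 1.651 1.651]
```

```bash
python3 -m creep '[[0,0,0,0.05],[0,0,0,0.05],[0,0,0,0.05],[0,0,0,0],[0,0,0,0]]' >/dev/null; python3 mz.py 6
```

```text
t31.65 p [ 0.5028 -0.2259  0.0706] head15.10 tilt0.0009 F [ 3.78 -3.99 -2.88] M [-0.823 -0.965  0.101] w0.0396 q [ 0.32  0.39 -0.02  2.    0.01  0.75 -1.01]
Mz [ 0.109  0.057  0.116  0.043 -0.009  0.075] mean 0.065 Mmean [-0.856 -0.942  0.065] Fmean [ 3.63 -3.62 -3.11]
e7 [-0.0855 -0.0709 -0.0678 -0.0673 -0.0674 -0.0674] e6 [1.67  1.67  1.671 1.67  1.671 1.671]
```

```bash
python3 -m creep '[[0.01,0.016,0,0],[0,0,0.005,0],[0,0,0,0.03],[0,0,0,0.03],[0,0,0,0.03]]' >/dev/null; python3 mz.py 8
```

```text
t32.55 p [ 0.503  -0.2259  0.0704] head14.33 tilt0.0002 F [-0.28 -3.13  5.33] M [-0.739 -0.027  0.037] w0.0393 q [ 0.32  0.39 -0.01  2.    0.01  0.75 -1.02]
Mz [0.177 0.059 0.079 0.073 0.055 0.081 0.071 0.057] mean 0.082 Mmean [-0.713 -0.042  0.082] Fmean [ 0.2  -2.9   5.07]
e7 [ 0.0211  0.0356 -0.1971 -0.1343 -0.085  -0.0698 -0.0664 -0.0657] e6 [0.395 0.372 0.338 0.323 0.313 0.315 0.315 0.315]
```

```bash
python3 -m creep '[[0,0.008,-0.008,-0.05],[0,0,0,-0.05],[0,0,0,-0.05],[0,0,0,0],[0,0,0,0]]' >/dev/null; python3 mz.py 6
```

```text
t33.35 p [ 0.503  -0.226   0.0705] head15.63 tilt0.0001 F [-0.19 -2.52  3.09] M [-0.575 -0.039  0.044] w0.0398 q [ 0.32  0.39 -0.02  2.    0.01  0.75 -1.  ]
Mz [0.048 0.027 0.038 0.044 0.007 0.026] mean 0.032 Mmean [-0.57  -0.092  0.032] Fmean [ 0.23 -2.14  3.07]
e7 [ 0.019  -0.0091 -0.0185 -0.02   -0.0192 -0.0179] e6 [0.336 0.327 0.319 0.312 0.305 0.298]
```

```bash
python3 -m creep '[[0,0,0,-0.05],[0,0,0,-0.05],[0,0,0,-0.05],[0,0,0,0],[0,0,0,0]]' >/dev/null; python3 mz.py 6
```

```text
t34.15 p [ 0.503  -0.226   0.0705] head16.92 tilt0.0000 F [-0.76 -2.99  4.08] M [-0.62  -0.012 -0.004] w0.0396 q [ 0.33  0.39 -0.02  2.    0.01  0.75 -0.98]
Mz [ 0.001  0.003  0.038 -0.008  0.047  0.022] mean 0.017 Mmean [-0.614  0.009  0.017] Fmean [-0.17 -2.67  3.75]
e7 [ 0.0218 -0.0068 -0.0167 -0.0191 -0.0186 -0.018 ] e6 [0.206 0.199 0.194 0.19  0.185 0.181]
```

Forward steps settle at +0.073 Nm and backward steps at +0.025 Nm. The midpoint, 0.049 Nm, means about 19–20 N, which agrees with the angle since contact. I'll nudge forward slightly, then open.

```bash
python3 -m creep '[[0,0,0,0.05],[0,0,0,0.05],[0,0,0,0.05],[0,0,0,0],[0,0,0,0]]' >/dev/null; python3 mz.py 5
```

```text
t34.90 p [ 0.503  -0.226   0.0704] head15.63 tilt0.0001 F [ 0.32 -1.86  3.66] M [-0.586  0.016  0.046] w0.0396 q [ 0.32  0.39 -0.02  2.    0.01  0.75 -1.  ]
Mz [ 0.087  0.091 -0.     0.091  0.015] mean 0.057 Mmean [-0.605  0.035  0.057] Fmean [-0.49 -2.99  3.2 ]
e7 [-0.0827 -0.0542 -0.0441 -0.042  -0.0422] e6 [0.179 0.179 0.178 0.177 0.175]
```

```bash
python3 -m creep '[[0,0,0,0],[0,0,0,0],[0,0,0,0],[0,0,0,0],[0,0,0,0]]' 100 10 >/dev/null; python3 -m creep '[[0,0,0,0],[0,0,0,0],[0,0,0,0],[0,0,0,0],[0,0,0,0]]' >/dev/null;python3 plan.py
```

```text
t35.90 p [ 0.503  -0.226   0.0705] head15.63 tilt0.0001 F [ 0.07 -0.03 -0.22] M [-0.006 -0.043  0.031] w0.0938 q [ 0.32  0.39 -0.02  2.    0.01  0.75 -1.  ]
```

```bash
python3 -m creep '[[0,0,-0.3,0],[0,0,-0.6,0],[0,0,-0.8,0],[0,0,-0.8,0],[0,0,-0.5,0]]' >/dev/null; python3 plan.py; python3 - <<'E'
from h import *
w=snapshot("wrist")[:,:,::-1]; cv2.imwrite("pics/w6.png",w)
s=snapshot("scene")[:,:,::-1]
cv2.imwrite("pics/s6c.png",cv2.resize(s[90:280,250:440],None,fx=3,fy=3,interpolation=cv2.INTER_CUBIC))
E
python3 plan.py
```

```text
t36.40 p [ 0.5036 -0.2262  0.1629] head15.62 tilt0.0020 F [ 0.57 -0.47 -0.47] M [ 0.051  0.022 -0.003] w0.0938 q [ 0.32  0.27 -0.02  1.93  0.01  0.94 -1.  ]
t36.50 p [ 0.5042 -0.2264  0.1631] head15.62 tilt0.0039 F [ 0.44  0.17 -1.41] M [0.011 0.048 0.006] w0.0937 q [ 0.32  0.27 -0.02  1.93  0.01  0.94 -1.  ]
```

View pics/w6.png

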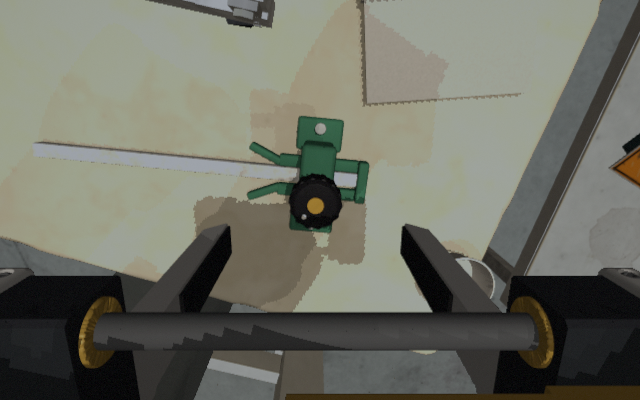

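View pics/s6c.png

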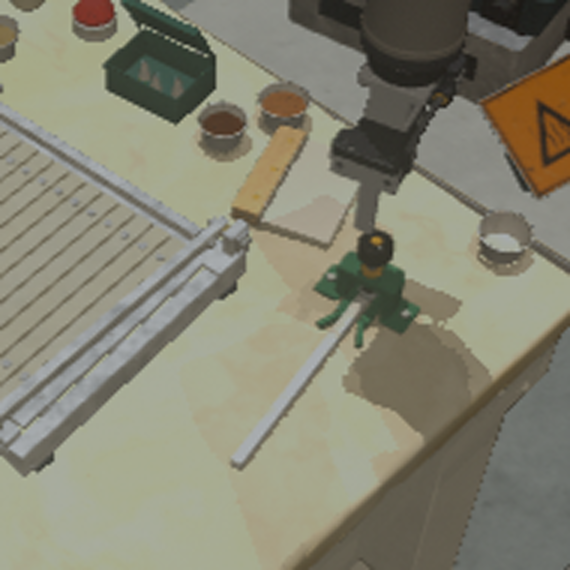

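The wrist view shows the rule's end against the stop at (355,178) and its far end at (36,150). The fingers are clear of the knob, and the scraper and cup are untouched. One last measurement before handing in.

```bash
python3 - <<'E'
from h import *
c=calibration("wrist"); o=np.array([.5058,-.226]); a=np.radians(100.1); ay=np.array([np.cos(a),np.sin(a)]); ax=np.array([ay[1],-ay[0]])
P=[]
for uv in ((35,150),(270,171)):
    e=ray(c,uv,.013)[:2]; P.append(e); print(e,"y_h",(e-o)@ay,"x_h",(e-o)@ax)
d=P[0]-P[1]; print(np.degrees(np.arctan2(d[1],d[0])))
im=snapshot("wrist")[:,:,::-1]; cv2.imwrite("pics/w7.png",im); old=cv2.imread("pics/w6.png")
r=cv2.absdiff(im,old)[170:240,285:345]; print("knob diff",r.mean(), r.max())
t0=cv2.imread("pics/top0.png"); t=snapshot("top")[:,:,::-1]; d=cv2.absdiff(t,t0).max(2)
for n,(x0,x1,y0,y1) in dict(scraper=(366,425,140,194),cup=(412,440,224,248),marker=(183,222,174,195)).items(): print(n,(d[y0:y1,x0:x1]>40).mean().round(3))
E
```

```text
[0.46116937 0.03683735] y_h 0.266590934020926 x_h 0.0021539292935866304
[ 0.5008287  -0.18173566] y_h 0.04445018641046929 x_h 0.0028682334484704487
100.28423667313484
knob diff 6.0790476190476195 138
scraper 0.235
cup 0.524
marker 0.0
```

```bash
python3 - <<'E'
import cv2,numpy as np
a=cv2.imread("pics/w6.png")[170:240,280:350];b=cv2.imread("pics/w7.png")[170:240,280:350]
cv2.imwrite("pics/w67.png",cv2.resize(np.hstack([a,b]),None,fx=5,fy=5,interpolation=cv2.INTER_CUBIC))
E
```

```text
(no output)
```

View pics/w67.png

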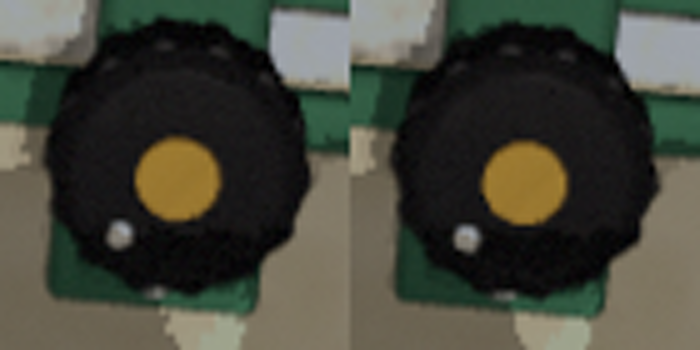

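The knob mark keeps the same angle to the spot in both pictures; only the camera settled by about 1 px. So the thread holds, and I'm handing in.

```bash
python3 -c "
from station import order,monitor
print(monitor.state()['clock']); print(order.close_job())"
```

```text
36.6
the job is handed in; nothing more can be done
None
```

I slid the rule into the green holder until it met the stop, then screwed the knob down until I estimate the foot presses it with about 14–22 N. I let go, raised the arm clear and handed the job in at 36.6 s of the 72 s allowed. No verdict is reported, so the clamp force is inferred, never read directly.

**Rule:** It met the stop with about 6 N, and the pads slipped on it there, as intended. With the rule released, its far end measured 270 mm from the spindle, exactly right for a rule that is home. The last look, with the arm still settling, gave 267 mm at the far end, 2–3 mm off-centre and within 0.01 rad of the channel. The 3 mm lengthwise difference is about the measurement error, and the picture shows the rule's end at the stop.

**Clamp:** I turned the knob about 3.5 rad in one grasp, and the foot bore from about 3.2–3.3 rad. The force is the least certain part. The torque readings were noisy, and sideways load on a grip about 3 mm off-centre skewed them. Stepping the knob forward and back gave a midpoint torque of 0.035–0.049 Nm, which is 14–20 N. The angle turned since contact gave about 15–25 N. After release the knob's mark did not turn between two pictures 0.1 s apart.

**Bystanders:** The last automatic picture comparison showed the marker unchanged. It flagged changes at the scraper and the cup, because the arm covered them in that view. In the scene picture taken then, both look where they were.

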